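# Find the box lid whose catch has not held, and press it home

### The job

One of the two wooden boxes with brass bar pulls on the desk was not pressed properly shut. Tug the lids up gently by these pulls to find the one that gives and lifts, press that lid down until its catch holds, then tug it up again by its pull until the box itself lifts a little with the shut lid, and set the box down and let go. The lid that was already caught must stay shut, both boxes must end upright about where they stood, and the mug, stapler and roll of tape must be left alone.

Things in the scene. Friction and masses are not known exactly. Their poses are not given: they have to be found in the camera images.
- box_a: loose walnut box with hinged lid, 109 (x) x 152 (y) x 65 mm high shut, 0.5 to 0.7 kg. Origin: centre of underside; z up, -x is its front (the lid's opening edge). Hinge line along y, 52 mm behind (+x) and 55 mm above the origin. A tug on the shut, caught lid tips the box up about its rear edge at 3 to 5 N; the catch inside the front wall bears about 10 N before it lets go
- box_b: the other walnut box, same make, size, weight and axes as box_a; either may stand on the left
- box_a_handle (a point): centre of the brass bar pull on box_a's lid: round bar 10 mm thick, 82 mm long along the box's y, axis 26 mm above the lid's top, 91 mm above the desk when shut, 30 mm in front (-x) of the box's origin, 82 mm from the hinge line. Two 8 mm posts 29 mm either side of its centre; clear between them. Moves with the lid
- box_b_handle (a point): the same point on box_b's bar pull
- box_a_lid (a joint): opening angle of box_a's lid, rad: 0 shut and caught; about 0.065 when it rests uncaught on its catch (front edge some 7 mm up), from where it lifts freely and takes about 12 N of push on the bar to snap home; up to 1.83 open; falls back by its weight
- box_b_lid (a joint): the same for box_b's lid
- mug: bystander: grey mug 80x107x79 mm, origin under its centre
- stapler: bystander: stapler 34x135x46 mm, origin under its centre
- tape_roll: bystander: roll of tape lying flat, 67 mm across and 22 mm high, origin under its centre

How it is judged:
On the way, in this order (a step that is already met when the one before it is completed fails the run):
1. the uncaught lid has been tugged and has given: it is lifted clearly (more than 0.12 rad) (value of joint box_b_lid above 0.12 rad), for 0.1 s.
2. that lid has been pressed down until it is caught (value of joint box_b_lid below 0.02 rad), for 0.2 s.
3. that lid has been tugged up again by its pull and the catch held: the pull is raised by more than 6 mm, box and all, with the lid still shut (height (world z) of box_b_handle above 0.097 m and value of joint box_b_lid below 0.03 rad and contact force between the fingers and box_b above 0.5 N), for 0.2 s.
At the end, for the whole second after the job is handed in: both lids are shut and caught (under 0.025 rad), both boxes stand flat on the desk at rest, each within 80 mm of where it started (value of joint each of box_a_lid, box_b_lid below 0.025 rad and angle between each of box_a, box_b's own z axis and vertical below 0.05 rad and height (world z) of each of box_a, box_b below 0.005 m and distance of each of box_a, box_b from where it was at the start of the episode below 0.08 m and linear speed of each of box_a, box_b below 0.02 m/s); the robot touches nothing.
It fails at once if the lid that was already caught is pulled open (value of joint box_a_lid above 0.05 rad).
It fails at once if a box is tipped far over (angle between any of box_a, box_b's own z axis and vertical above 0.8 rad).
It fails at once if the mug, stapler or tape roll is displaced by more than 30 mm (distance of any of mug, stapler, tape_roll from where it was at the start of the episode above 0.03 m).
It also fails if it takes over 67 s, if anything falls off the work surface, if the arm or the gripper's body presses on something with over 40 N, if the wrist force passes 120 N, or if a joint passes its speed limit or range.

### The arm

A 7-joint arm with a two-finger parallel gripper is mounted at the origin on a cart in front of the work surface, level with it; the furniture and walls round the work are solid. World frame = base frame: x ahead of the robot, y to its left, z up, the work surface at z = 0. Lengths are in m, angles in rad, forces in N, time in s.
With the tool pointing down it reaches from about 0.4 to 0.85 m from the base axis. Payload 10.4 kg.
Tool frame: the origin (TCP) lies between the finger pads; the fingertips stand ahead of it and the grasp point (between the pads) lies 3 mm ahead of it (r.tips_ahead is the z of the fingertips in the tool frame, in m); z points along the fingers, y is the line along which they close (so a half turn about z gives the same grasp; the last joint's range is limited). The gripper opens to 87 mm and grips with 3 to 60 N. Pads are 19 mm wide; open, the fingers measure 117 mm over their backs; the gripper's body (75 mm by 190 mm) begins 51 mm behind the grasp point.
Start: joints at [-1.298, 0.332, -0.065, 1.46, 0.022, 1.35, -0.088], TCP at [0.182, 0.598, 0.216] pointing down, gripper open.
Joint ranges: [-2.6, 2.6], [-0.5, 2.12], [-1.47, 1.34], [0.16, 2.42], [-1.27, 4.41], [0.06, 2.06], [-2.6, 2.6]. Speed limits (rad/s): [2.22, 2.22, 2.79, 2.79, 3.14, 3.14, 3.14].

### API

Orientations are given as a unit quaternion [x, y, z, w].
In Python, from bench import telemetry, camera, get_calibration, r gives the robot as it stands.
- The arm moves only by the tool drive_tool, never from a script. Its argument "series" is one flat list of numbers, 7 for each row, row after row: the turn, a rotation vector about the tool's x, y, z in units of 5 degrees (1.0 is 5 degrees), then the shift along the tool's x, y, z in units of 40 mm (1.0 is 40 mm), then the opening, from -1 (shut) to 1 (fully open). A call has 1 to 10 rows; each row is the pose to reach, as a shift and turn from the pose commanded when the call began, along the tool's axes at that moment; what a row does not reach only later rows make up. A row lasts 1/12 s, in which the tool goes at most 41.7 mm and 7.16 degrees, less where a joint would pass 70% of its speed; a pose out of reach is approached as far as the arm can. A call with a gripper value outside its range is refused whole. The fingers move at their own pace and stop on an object; "grip_force" is the grip in N (left out, the last holds). Time passes only in rows, so rows that repeat a pose let the fingers close. It gives the time, the measured TCP pose, the force, the opening and the grip force at its end, in the units of the state.
- telemetry.read_state(): the state, without advancing time (a new reading comes with each control period).
- camera(name): name is "scene" or "top"; returns the picture (400x640x3 uint8, red, green, blue); there is no depth.
- get_calibration(name): a dict with "fovy" (degrees; the focal length in pixels is half the picture's height over the tangent of half this angle, whatever the lens; pixels are square), "cx", "cy" (the principal point, pixels), "xyz" and "rotation" of the camera in the world. Camera axes: x right, y up, looking along -z (the intrinsics and any distortion apply to the point x, -y, -z); pixel columns grow to the right and rows downward; lengths in m; the calibration is good to about 2 mm. A picture is of the moment at which its call begins. get_calibration takes no time and is no camera call.
- r.close_job(): hands the job in; it is judged then, once.
The state is a dict: "time": time; "joint_positions": joint angles; "joint_vel": joint speeds; "joint_torque": joint torques, N m; "ee_pos": TCP position; "eef_rot": TCP orientation; "ft_force": force on the tool from outside, world axes, zero at the start; "torque": the same for the moment, N m; "width": finger opening in m; "grip_force": force on a finger pad.
Only numpy, scipy, OpenCV 4.12 (cv2) and the standard library are available. Lean on these libraries where they do the work, as an engineer would, in place of code of your own. Each camera call takes 0.05 s, during which the arm holds its last target. There are 200 camera calls.

## Working session

There is one attempt and no reset: what is moved stays moved. The work goes in short steps, Python scripts to look and compute and a tool call to move; the robot and the scene stay as the last step left them, time stands still between calls to the robot, and variables do not carry over. Pictures are saved under pics/ and viewed, at most 12 in all, crops included, and the job is handed in when it is done.

Besides the shell and the picture viewer there is one more tool, called after ">>>" by a JSON object that holds its "op" and its "data". drive_tool: Moves the arm, as the interface text tells. Its arguments: {"type":"object","properties":{"series":{"type":"array"},"grip_force":{"type":"number"}},"required":["series"]}

```bash
mkdir -p pics; python3 - <<'E'
from bench import telemetry,camera,get_calibration,r
import cv2
for n in("scene","top"):
    cv2.imwrite(f"pics/{n}0.png",camera(n)[:,:,::-1]); print(get_calibration(n))
print(telemetry.read_state(), r.tips_ahead)
E
```

```text
{'fovy': 51.244016871776864, 'cx': 317.4585450199438, 'cy': 195.20075494707118, 'xyz': array([-0.18629703, -0.57775485,  0.50964739]), 'rotation': array([ 0.46151176, -0.27452403, -0.41351037,  0.73529084])}
{'fovy': 53.94412045741384, 'cx': 322.43721227420673, 'cy': 196.67578406487655, 'xyz': array([ 0.38952341, -0.09085692,  1.13072112]), 'rotation': array([-0.07344614,  0.08016937,  0.72678483, -0.67820524])}
{'time': 0.1, 'joint_positions': array([-1.29763201,  0.33279607, -0.06469133,  1.46083459,  0.02160715,
        1.34990457, -0.08848868]), 'joint_vel': array([-0.00021729, -0.00121617, -0.00076217, -0.00254909, -0.00062914,
       -0.00057365,  0.00086631]), 'joint_torque': array([ 9.83115169e-04, -6.24544144e+01,  2.43583275e-02, -3.90712881e+01,
       -6.14077086e-02,  3.67215404e-02,  7.74082332e-05]), 'ee_pos': array([0.1820792 , 0.59752766, 0.21505222]), 'eef_rot': array([ 1.47332125e-01,  9.89086880e-01, -6.20674832e-04, -5.91864663e-05]), 'ft_force': array([-0.10142211,  0.46080054,  0.62516751]), 'torque': array([-0.01750333, -0.04950187, -0.02577693]), 'grip_force': 0.0, 'width': 0.08705526990764863} 0.022
```

View pics/scene0.png

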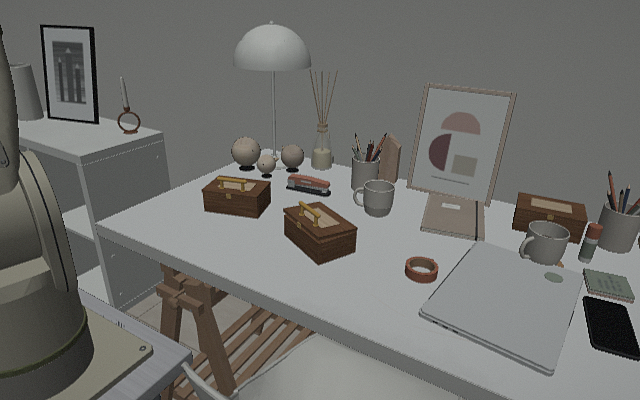

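View pics/top0.png

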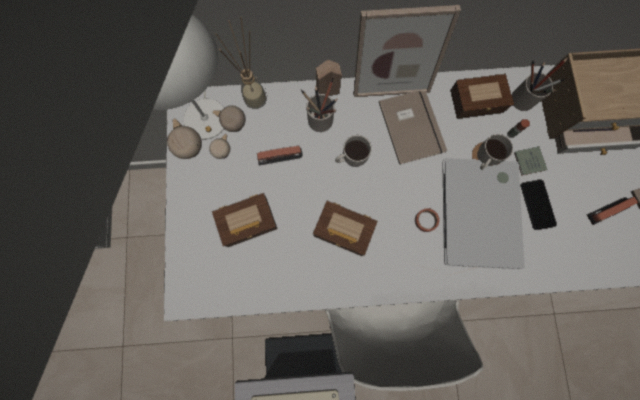

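The scene view shows box pulls at about (232,184) and (310,213). In the top view the boxes are at about (245,220) and (345,228), each with its pull on the lower side. I'll mask the brass next.

```bash
cat > h.py <<'E'
import numpy as np,cv2
from scipy.spatial.transform import Rotation as R
from bench import telemetry,camera,get_calibration,r
def ray(n,uv):
    c=get_calibration(n); f=200/np.tan(np.radians(c["fovy"]/2))
    d=R.from_quat(c["rotation"]).apply([(uv[0]-c["cx"])/f,-(uv[1]-c["cy"])/f,-1])
    return np.array(c["xyz"]),d/np.linalg.norm(d)
def plane(n,uv,z):
    o,d=ray(n,uv); return o+d*(z-o[2])/d[2]
def tri(a,b):
    o1,d1=ray("scene",a); o2,d2=ray("top",b)
    s=np.linalg.lstsq(np.c_[d1,-d2],o2-o1,rcond=None)[0]
    p,q=o1+s[0]*d1,o2+s[1]*d2
    return (p+q)/2,np.linalg.norm(p-q)
def blobs(n,img,roi,smin,vmin):
    hsv=cv2.cvtColor(img,cv2.COLOR_RGB2HSV)
    m=cv2.inRange(hsv,(16,smin,vmin),(32,255,255)); k=np.zeros_like(m); x0,y0,x1,y1=roi; k[y0:y1,x0:x1]=1
    return m*k
E
python3 - <<'E'
from h import *
ims=[]
for n,roi,x in(("scene",(190,160,370,270),0),("top",(205,185,385,260),0)):
    im=cv2.imread(f"pics/{n}0.png"); rgb=im[:,:,::-1].copy()
    m=blobs(n,rgb,roi,130,70)
    k,l,s,c=cv2.connectedComponentsWithStats(m)
    for i in range(1,k):
        if s[i,4]>8:
            pts=np.argwhere(l==i)[:,::-1].astype(np.float32); print(n,s[i],c[i],cv2.boxPoints(cv2.minAreaRect(pts)).round(1).tolist())
    x0,y0,x1,y1=roi; a=cv2.resize(im[y0:y1,x0:x1],None,fx=4,fy=4,interpolation=cv2.INTER_CUBIC); ims.append(cv2.convertScaleAbs(a,alpha=1.5)[:300])
a=cv2.imread("pics/scene0.png")[165:265,190:370]; ims[0]=cv2.convertScaleAbs(cv2.resize(a,(540,300),interpolation=2),alpha=1.5)
ims[0]=cv2.copyMakeBorder(ims[0],0,0,0,180,0)
cv2.imwrite("pics/c0.png",np.vstack(ims))
E
```

```text
scene [217 176  30  16 162] [231.2962963  181.41975309] [[215.60000610351562, 187.5], [217.1999969482422, 175.3000030517578], [246.1999969482422, 179.1999969482422], [244.60000610351562, 191.5]]
scene [299 202  21  25 159] [308.91823899 212.45283019] [[293.1000061035156, 209.60000610351562], [301.20001220703125, 199.3000030517578], [324.1000061035156, 217.3000030517578], [316.0, 227.60000610351562]]
top [230 222  29  13 106] [244.71698113 227.59433962] [[229.6999969482422, 231.1999969482422], [257.5, 220.8000030517578], [259.20001220703125, 225.3000030517578], [231.39999389648438, 235.6999969482422]]
top [328 229  28  15 113] [341.53982301 235.4159292 ] [[326.5, 232.60000610351562], [328.3999938964844, 227.89999389648438], [355.79998779296875, 239.10000610351562], [353.8999938964844, 243.8000030517578]]
```

View pics/c0.png

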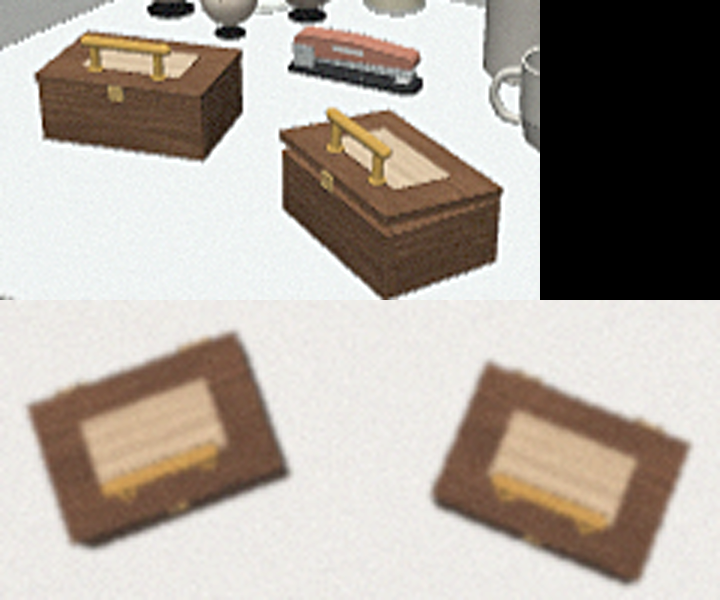

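The crop shows the right box's lid standing open by a gap at its front, while the left box's lid is flush. The bar ends are clear, so I'll triangulate them.

```bash
python3 - <<'E'
from h import *
q=R.from_quat(telemetry.read_state()["eef_rot"])
print(q.as_matrix().round(3).tolist())
for n,s,t in(("L",[(217.7,178.7),(246.3,180.7)],[(231,232.2),(259,222.2)]),("R",[(300.3,202.7),(319.3,216)],[(328,230),(356.5,240.5)])):
    P=[]
    for a,b in zip(s,t):
        p,e=tri(a,b); P.append(p); print(n,p.round(4),e.round(4),plane("top",b,.097).round(3))
    d=P[1]-P[0]; print(n,"mid",((P[0]+P[1])/2).round(4),"len",np.linalg.norm(d).round(4),"yaw of bar",np.degrees(np.arctan2(d[1],d[0])).round(1))
for b in [(358,145),(427,219),(280,154)]: print(plane("top",b,.03).round(3))
E
```

```text
[[-0.957, 0.291, -0.0], [0.291, 0.957, -0.001], [-0.0, -0.001, -1.0]]
L [0.5408 0.1396 0.088 ] 0.0031 [0.538 0.139 0.097]
L [0.562  0.0632 0.0928] 0.0039 [0.56  0.064 0.097]
L mid [0.5514 0.1014 0.0904] len 0.0794 yaw of bar -74.5
R [ 0.5286 -0.1194  0.0932] 0.0051 [ 0.527 -0.117  0.097]
R [ 0.4945 -0.1909  0.0951] 0.0019 [ 0.494 -0.19   0.097]
R mid [ 0.5116 -0.1551  0.0941] len 0.0793 yaw of bar -115.5
[ 0.781 -0.226  0.03 ]
[ 0.547 -0.401  0.03 ]
[0.769 0.006 0.03 ]
```

>>> {"op": "drive_tool", "data": {"series": [3,0,0,0,0,0,1,12.6,0,0,0,0,0,1]}}

```text
time: 0.27
ee_pos: [0.1818, 0.596, 0.2172]
eef_rot: [0.146, 0.981, -0.125, -0.019]
ft_force: [1.4, 1.1, 0.9]
width: 0.0873
grip_force: 0.0
```

I put the turn in the wrong slots: it went about tool x instead of z. The tool tilted by about 14° in free air, with no contact. A helper will now work out the correction from the measured pose.

```bash
cat >> h.py <<'E'
def go(p,ydeg):
    """units to reach TCP p, tool down, tool y at world azimuth ydeg"""
    s=telemetry.read_state(); c=R.from_quat(s["eef_rot"])
    a=np.radians(ydeg); y=np.array([np.cos(a),np.sin(a),0]); z=np.array([0,0,-1.])
    t=R.from_matrix(np.c_[np.cross(y,z),y,z])
    print("turn",(np.degrees((c.inv()*t).as_rotvec())/5).round(2),"shift",(c.inv().apply(np.array(p)-s["ee_pos"])/.04).round(2))
E
python3 - <<'E'
from h import *
go([.45,.35,.216],38); go([.55,.1,.216],10)
E
```

```text
turn [-2.82  0.89  6.97] shift [-8.21 -3.8   1.02]
turn [-2.61  1.6  12.54] shift [-12.42  -8.88   2.34]
```

>>> {"op": "drive_tool", "data": {"series": [-2.8,0.9,7,-8.2,-3.8,1,1,-2.8,0.9,7,-8.2,-3.8,1,1,-2.8,0.9,7,-8.2,-3.8,1,1,-2.8,0.9,7,-8.2,-3.8,1,1,-2.8,0.9,7,-8.2,-3.8,1,1,-2.8,0.9,7,-8.2,-3.8,1,1,-2.8,0.9,7,-8.2,-3.8,1,1,-2.8,0.9,7,-8.2,-3.8,1,1,-2.8,0.9,7,-8.2,-3.8,1,1,-2.8,0.9,7,-8.2,-3.8,1,1]}}

```text
time: 1.1
ee_pos: [0.4555, 0.3453, 0.2146]
eef_rot: [0.444, 0.896, 0.001, 0.001]
ft_force: [-0.6, 0.1, 0.7]
width: 0.0871
grip_force: 0.0
```

```bash
python3 - <<'E'
from h import *
go([.52,-.03,.216],0); go([.5115,-.155,.18],-25.5)
E
```

```text
turn [0.02 0.   7.46] shift [-8.44 -4.4  -0.04]
turn [ 0.02 -0.   12.56] shift [-10.8   -6.46   0.86]
```

>>> {"op": "drive_tool", "data": {"series": [0,0,12.5,-10.8,-6.5,0,1,0,0,12.5,-10.8,-6.5,0,1,0,0,12.5,-10.8,-6.5,0,1,0,0,12.5,-10.8,-6.5,0,1,0,0,12.5,-10.8,-6.5,0,1,0,0,12.5,-10.8,-6.5,0,1,0,0,12.5,-10.8,-6.5,0,1,0,0,12.5,-10.8,-6.5,0,1,0,0,12.5,-10.8,-6.5,0,1,0,0,12.5,-10.8,-6.5,0,1]}}

```text
time: 1.93
ee_pos: [0.4992, -0.0635, 0.2134]
eef_rot: [0.843, 0.537, 0.001, -0.001]
ft_force: [1.5, -0.4, 0.3]
width: 0.0868
grip_force: 0.0
```

>>> {"op": "drive_tool", "data": {"series": [0,0,0.5,0,0,0,1,0,0,0.5,0,0,0,1,0,0,0.5,0,0,0,1,0,0,0.5,0,0,0,1]}}

```text
time: 2.27
ee_pos: [0.4995, -0.0602, 0.2131]
eef_rot: [0.852, 0.523, 0.001, -0.002]
ft_force: [1.0, -0.1, 0.2]
width: 0.0867
grip_force: 0.0
```

```bash
python3 - <<'E'
from h import *
go([.5115,-.155,.15],-25.5); go([.5115,-.155,.096],-25.5)
s=telemetry.read_state(); print(s["ft_force"],s["ee_pos"],s["time"])
a=[cv2.cvtColor(camera(n),cv2.COLOR_RGB2BGR)[y:y+150,x:x+200] for n,x,y in(("scene",220,120),("top",250,160))]
cv2.imwrite("pics/c1.png",cv2.resize(np.hstack(a),None,fx=2,fy=2,interpolation=2))
E
```

```text
turn [-0.02 -0.03 -0.29] shift [-1.98  1.35  1.57]
turn [-0.02 -0.03 -0.29] shift [-1.98  1.35  2.92]
[ 1.02292003 -0.08410743  0.19577491] [ 0.49946423 -0.0601922   0.21312744] 2.2667
```

View pics/c1.png

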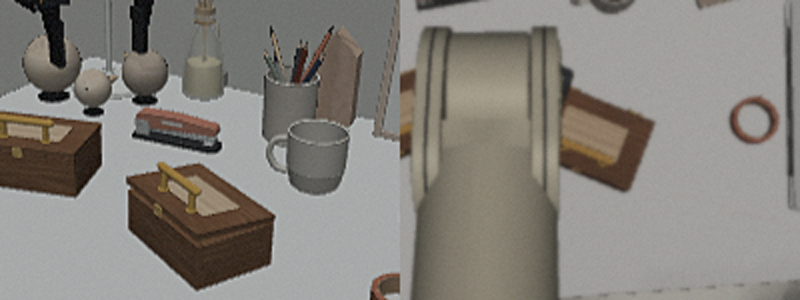

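The scene crop shows both fingers (black) at the top left, above the gap between the boxes. The right lid is still ajar and nothing has moved. I'll go above its pull next.

>>> {"op": "drive_tool", "data": {"series": [0,0,-0.3,-2,1.35,0.8,1,0,0,-0.3,-2,1.35,1.6,1,0,0,-0.3,-2,1.35,1.6,1,0,0,-0.3,-2,1.35,1.6,1,0,0,-0.3,-2,1.35,1.6,1,0,0,-0.3,-2,1.35,1.6,1]}}

```text
time: 2.87
ee_pos: [0.5115, -0.1562, 0.1493]
eef_rot: [0.846, 0.533, 0.001, -0.001]
ft_force: [0.9, 0.4, 0.2]
width: 0.0871
grip_force: 0.0
```

```bash
python3 - <<'E'
from h import *
go([.5115,-.155,.095],-25.5)
a=cv2.cvtColor(camera("scene"),cv2.COLOR_RGB2BGR)[140:280,240:420]
cv2.imwrite("pics/c2.png",cv2.resize(a,None,fx=4,fy=4,interpolation=2))
E
```

```text
turn [-0.02 -0.03 -0.01] shift [ 0.02 -0.01  1.36]
```

View pics/c2.png

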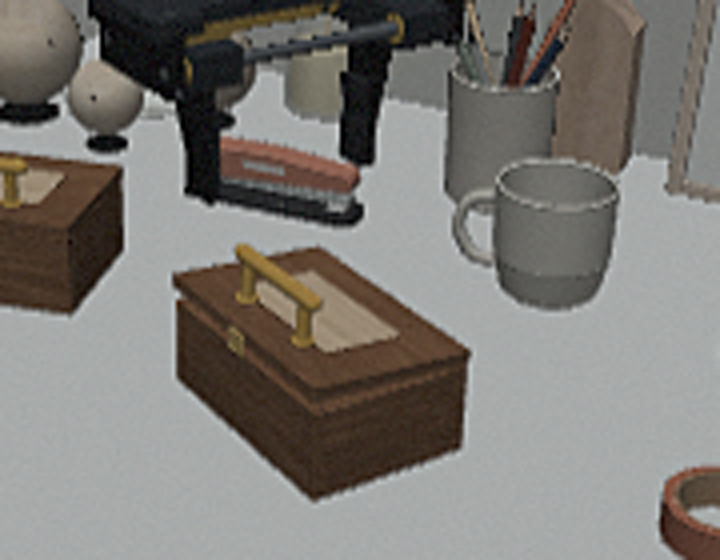

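The open fingers are above and around the pull, as planned. I'll descend and grip gently.

>>> {"op": "drive_tool", "data": {"series": [0,0,0,0,0,0.5,1,0,0,0,0,0,1,1,0,0,0,0,0,1.3,1,0,0,0,0,0,1.3,1,0,0,0,0,0,1.3,-1,0,0,0,0,0,1.3,-1,0,0,0,0,0,1.3,-1,0,0,0,0,0,1.3,-1,0,0,0,0,0,1.3,-1,0,0,0,0,0,1.3,-1], "grip_force": 15}}

```text
time: 3.75
ee_pos: [0.5113, -0.1573, 0.0975]
eef_rot: [0.846, 0.533, 0.001, -0.001]
ft_force: [0.4, 0.3, 0.8]
width: 0.0554
grip_force: 0.0
```

>>> {"op": "drive_tool", "data": {"series": [0,0,0,0,0,0,-1,0,0,0,0,0,0,-1,0,0,0,0,0,0,-1,0,0,0,0,0,0,-1]}}

```text
time: 4.08
ee_pos: [0.5111, -0.1573, 0.0971]
eef_rot: [0.846, 0.533, 0.001, -0.001]
ft_force: [-0.2, -0.6, 0.2]
width: 0.0286
grip_force: 0.0
```

>>> {"op": "drive_tool", "data": {"series": [0,0,0,0,0,0,-1,0,0,0,0,0,0,-1,0,0,0,0,0,0,-1,0,0,0,0,0,0,-1,0,0,0,0,0,0,-1]}}

```text
time: 4.5
ee_pos: [0.5111, -0.1573, 0.0971]
eef_rot: [0.846, 0.533, 0.001, -0.001]
ft_force: [-0.2, 0.0, 0.0]
width: 0.0018
grip_force: 0.0
```

The fingers closed to 2 mm, so they missed the pull. I'll look again.

```bash
python3 - <<'E'
from h import *
a=cv2.cvtColor(camera("scene"),cv2.COLOR_RGB2BGR)[140:280,240:420]
cv2.imwrite("pics/c3.png",cv2.resize(a,None,fx=4,fy=4,interpolation=2))
s=telemetry.read_state();c=R.from_quat(s["eef_rot"])
for n in("scene","top"):
    g=get_calibration(n);f=200/np.tan(np.radians(g["fovy"]/2))
    for p in [[.5115,-.155,.096],s["ee_pos"]+c.apply([0,0,.022])]:
        q=R.from_quat(g["rotation"]).inv().apply(np.array(p)-g["xyz"]); print(n,g["cx"]+f*q[0]/-q[2],g["cy"]-f*q[1]/-q[2])
E
```

```text
scene 308.64132295406307 208.45156781334546
scene 309.27287389063326 217.20132554147688
top 342.6943895404373 234.75394299361352
top 343.1163442826912 235.78817913211964
```

View pics/c3.png

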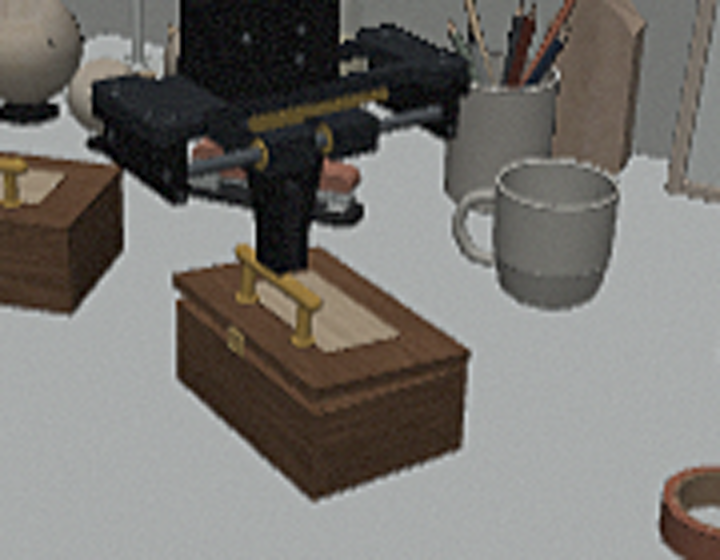

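The finger end shows at about px (312,207), behind the bar at (309,209). The robot pose predicts (309,217), so the two disagree by about 10 px. I'll quantify this with both finger views.

```bash
cat >> h.py <<'E'
def proj(n,p):
    g=get_calibration(n);f=200/np.tan(np.radians(g["fovy"]/2))
    q=R.from_quat(g["rotation"]).inv().apply(np.array(p)-g["xyz"]); return np.array([g["cx"]+f*q[0]/-q[2],g["cy"]-f*q[1]/-q[2]]).round(1)
E
python3 - <<'E'
from h import *
s=telemetry.read_state();c=R.from_quat(s["eef_rot"]);M=c.as_matrix()
print("tip pred",proj("scene",s["ee_pos"]+c.apply([0,0,.022])))
for z in(.075,.085,.095,.105): print(z,plane("scene",(312,207),z).round(4), "tip",(s["ee_pos"]+c.apply([0,0,.022])).round(4))
p0=np.array([.5115,-.1562,.1493])
for y in(-.0585,-.0435,.0435,.0585): print("c2 tip y",y,proj("scene",p0+c.apply([0,y,.022])))
# known features: stapler/desk edge checks - box front lower corners both views (z=0)
print("box near corner on desk: scene",plane("scene",(240+316/4,140+498/4),0).round(4))
print("bar mid scene at .096",plane("scene",(309.6,209.3),.096).round(4),"top",plane("top",(342.3,235.2),.096).round(4))
top=cv2.cvtColor(camera("top"),cv2.COLOR_RGB2BGR); sc=cv2.cvtColor(camera("scene"),cv2.COLOR_RGB2BGR)
a=cv2.resize(top[180:280,280:400],None,fx=4,fy=4,interpolation=2)
b=cv2.resize(sc[180:236,275:350],None,fx=4,fy=4,interpolation=2); b=cv2.convertScaleAbs(b,alpha=2.5,beta=20)
a=cv2.convertScaleAbs(a,alpha=1.8); h=np.zeros((400,300,3),np.uint8); h[:224]=b
cv2.imwrite("pics/c4.png",np.hstack([a,h]))
E
```

```text
tip pred [309.3 217.2]
0.075 [ 0.5575 -0.1362  0.075 ] tip [ 0.5111 -0.1572  0.0751]
0.085 [ 0.5404 -0.1463  0.085 ] tip [ 0.5111 -0.1572  0.0751]
0.095 [ 0.5233 -0.1565  0.095 ] tip [ 0.5111 -0.1572  0.0751]
0.105 [ 0.5062 -0.1667  0.105 ] tip [ 0.5111 -0.1572  0.0751]
c2 tip y -0.0585 [285.7 201.8]
c2 tip y -0.0435 [291.9 200.2]
c2 tip y 0.0435 [325.8 191.3]
c2 tip y 0.0585 [331.3 189.9]
box near corner on desk: scene [ 0.4607 -0.2136  0.    ]
bar mid scene at .096 [ 0.5092 -0.1589  0.096 ] top [ 0.5104 -0.1539  0.096 ]
```

View pics/c4.png

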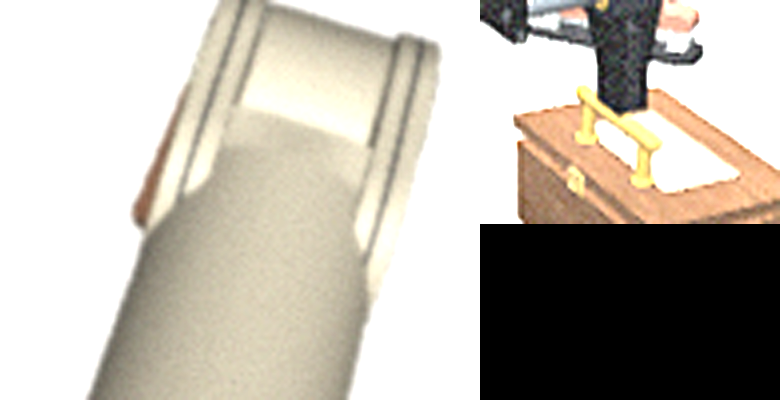

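The same offset of about 10 px shows in the earlier open-finger view. It fits the real fingertips being about 25 mm higher than the pose suggests, so they closed just above the bar. I'll open, then lower in small steps while watching the force.

>>> {"op": "drive_tool", "data": {"series": [0,0,0,0,0,0,0.3,0,0,0,0,0,0,0.3,0,0,0,0,0,0,0.3,0,0,0,0,0,0,0.3,0,0,0,0,0,0,0.3,0,0,0,0,0,0,0.3,0,0,0,0,0,0,0.3,0,0,0,0,0,0,0.3,0,0,0,0,0,0,0.3,0,0,0,0,0,0,0.3]}}

```text
time: 5.48
ee_pos: [0.5111, -0.1573, 0.0971]
eef_rot: [0.846, 0.533, 0.001, -0.001]
ft_force: [-0.1, -0.1, -0.4]
width: 0.0542
grip_force: 0.0
```

>>> {"op": "drive_tool", "data": {"series": [0,0,0,0,0,0.1,0.3,0,0,0,0,0,0.1,0.3,0,0,0,0,0,0.2,0.3,0,0,0,0,0,0.2,0.3]}}

```text
time: 5.82
ee_pos: [0.5107, -0.1571, 0.0883]
eef_rot: [0.846, 0.533, 0.0, -0.002]
ft_force: [-0.6, 0.1, -0.8]
width: 0.0565
grip_force: 0.0
```

```bash
python3 - <<'E'
from h import *
a=cv2.cvtColor(camera("scene"),cv2.COLOR_RGB2BGR)[160:250,260:360]
cv2.imwrite("pics/c5.png",cv2.convertScaleAbs(cv2.resize(a,None,fx=6,fy=6,interpolation=2),alpha=2,beta=15))
s=telemetry.read_state();c=R.from_quat(s["eef_rot"])
for y in (-s["width"]/2,s["width"]/2): print([((proj("scene",s["ee_pos"]+c.apply([0,y,k]))-[260,160])*6).round() for k in(.022,0)])
E
```

```text
[array([230., 383.]), array([230., 329.])]
[array([358., 345.]), array([359., 293.])]
```

View pics/c5.png

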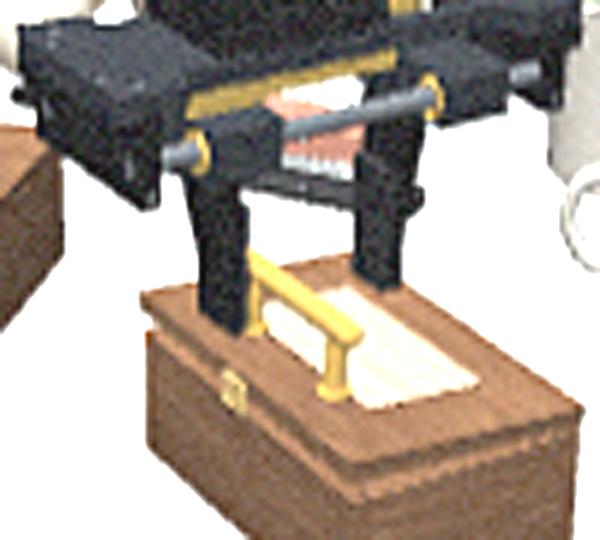

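In this view the front finger is in front of the bar and the rear finger behind it. The tips' midpoint, about (302,305) in the crop, lies on the bar's centre at (298,296). So the tips straddle the bar at roughly its own height, about 16 mm too high for a good grip. I'll lower a little and close.

>>> {"op": "drive_tool", "data": {"series": [0,0,0,0,0,0.1,0.3,0,0,0,0,0,0.2,0.3,0,0,0,0,0,0.3,0.3,0,0,0,0,0,0.35,0.3,0,0,0,0,0,0.35,0.3]}}

```text
time: 6.28
ee_pos: [0.5107, -0.1571, 0.0744]
eef_rot: [0.846, 0.533, 0.0, -0.002]
ft_force: [-0.7, 0.9, 0.1]
width: 0.0566
grip_force: 0.0
```

>>> {"op": "drive_tool", "data": {"series": [0,0,0,0,0,0,-1,0,0,0,0,0,0,-1,0,0,0,0,0,0,-1,0,0,0,0,0,0,-1,0,0,0,0,0,0,-1,0,0,0,0,0,0,-1,0,0,0,0,0,0,-1,0,0,0,0,0,0,-1]}}

```text
time: 6.95
ee_pos: [0.5111, -0.1572, 0.0751]
eef_rot: [0.846, 0.533, 0.001, -0.001]
ft_force: [0.6, 1.2, -0.3]
width: 0.011
grip_force: 0.9
```

The width of 11 mm shows the bar is in the grip. Now I'll tug it up gently along the lid's arc.

>>> {"op": "drive_tool", "data": {"series": [0,0,0,0,0,0,-1,0,0,0,0,0,0,-1,0,0,0,0,0.05,-0.1,-1,0,0,0,0,0.1,-0.2,-1,0,0,0,0,0.15,-0.3,-1,0,0,0,0,0.18,-0.4,-1,0,0,0,0,0.18,-0.4,-1,0,0,0,0,0.18,-0.4,-1,0,0,0,0,0.18,-0.4,-1]}}

```text
time: 7.7
ee_pos: [0.5177, -0.1605, 0.0912]
eef_rot: [0.846, 0.533, 0.001, -0.001]
ft_force: [1.7, -0.9, -3.5]
width: 0.0095
grip_force: 15.0
```

```bash
python3 - <<'E'
from h import *
a=cv2.cvtColor(camera("scene"),cv2.COLOR_RGB2BGR)[160:250,260:360]
cv2.imwrite("pics/c6.png",cv2.convertScaleAbs(cv2.resize(a,None,fx=6,fy=6,interpolation=2),alpha=2,beta=15))
s=telemetry.read_state(); print(s["ft_force"],s["torque"],s["grip_force"],s["width"],s["ee_pos"])
E
```

```text
[ 0.68550317 -0.99823049 -2.51936619] [-0.31301232 -0.17526744 -0.00355157] 15.003228485584259 0.009111758366108027 [ 0.51764763 -0.16045919  0.09110108]
```

View pics/c6.png

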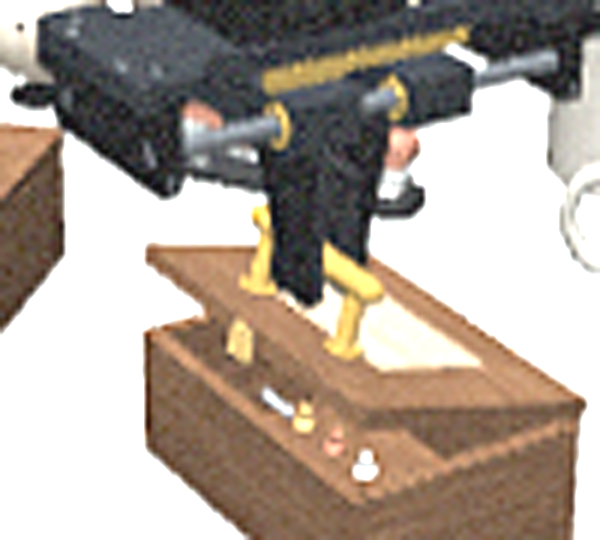

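The lid is clearly open with its contents showing, and the force is only about 3 N, so this is the uncaught lid. I'll press it down with a firmer grip.

>>> {"op": "drive_tool", "data": {"series": [0,0,0,0,0,0,-1,0,0,0,0,-0.05,0.1,-1,0,0,0,0,-0.1,0.2,-1,0,0,0,0,-0.15,0.3,-1,0,0,0,0,-0.18,0.4,-1,0,0,0,0,-0.2,0.48,-1,0,0,0,0,-0.22,0.54,-1,0,0,0,0,-0.22,0.58,-1,0,0,0,0,-0.22,0.58,-1,0,0,0,0,-0.22,0.58,-1], "grip_force": 40}}

```text
time: 8.58
ee_pos: [0.5091, -0.1561, 0.069]
eef_rot: [0.846, 0.532, 0.001, -0.002]
ft_force: [-13.3, 4.0, 25.8]
width: 0.0084
grip_force: 40.0
```

>>> {"op": "drive_tool", "data": {"series": [0,0,0,0,0.03,-0.03,-1,0,0,0,0,0.06,-0.05,-1,0,0,0,0,0.06,-0.05,-1,0,0,0,0,0.06,-0.05,-1]}}

```text
time: 8.92
ee_pos: [0.5115, -0.1573, 0.0695]
eef_rot: [0.846, 0.533, 0.0, -0.002]
ft_force: [-3.0, 1.2, 1.9]
width: 0.0084
grip_force: 40.0
```

The lid seems to have snapped home. Now a slow tug along the arc that tips the box about its rear edge.

>>> {"op": "drive_tool", "data": {"series": [0,0,0,0,0.03,-0.04,-1,0,0,0,0,0.06,-0.08,-1,0,0,0,0,0.1,-0.12,-1,0,0,0,0,0.13,-0.15,-1,0,0,0,0,0.13,-0.15,-1], "grip_force": 25}}

```text
time: 9.33
ee_pos: [0.5168, -0.1601, 0.076]
eef_rot: [0.846, 0.533, 0.001, -0.001]
ft_force: [0.9, 0.0, -6.2]
width: 0.0088
grip_force: 25.0
```

The force is about 6 N, against about 3 N for the free lid, so the catch is holding. I'll go a little higher and hold.

>>> {"op": "drive_tool", "data": {"series": [0,0,0,0,0.04,-0.04,-1,0,0,0,0,0.08,-0.08,-1,0,0,0,0,0.12,-0.12,-1,0,0,0,0,0.12,-0.12,-1,0,0,0,0,0.12,-0.12,-1,0,0,0,0,0.12,-0.12,-1,0,0,0,0,0.12,-0.12,-1]}}

```text
time: 9.92
ee_pos: [0.5207, -0.1619, 0.0806]
eef_rot: [0.846, 0.533, 0.001, -0.001]
ft_force: [-0.0, 1.2, -6.1]
width: 0.0092
grip_force: 25.0
```

```bash
python3 - <<'E'
from h import *
a=cv2.cvtColor(camera("scene"),cv2.COLOR_RGB2BGR)[160:270,260:360]
cv2.imwrite("pics/c7.png",cv2.convertScaleAbs(cv2.resize(a,None,fx=5.4,fy=5.4,interpolation=2),alpha=2,beta=15))
E
```

```text
(no output)
```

View pics/c7.png

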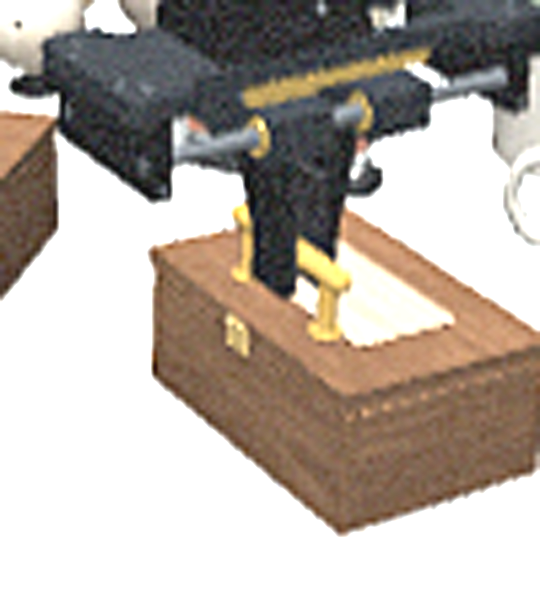

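The lid is flush with no gap and the whole box is tipped up. I'll lower it back along the arc, let go and rise.

>>> {"op": "drive_tool", "data": {"series": [0,0,0,0,-0.05,0.05,-1,0,0,0,0,-0.1,0.1,-1,0,0,0,0,-0.15,0.15,-1,0,0,0,0,-0.2,0.2,-1,0,0,0,0,-0.23,0.24,-1,0,0,0,0,-0.25,0.27,-1,0,0,0,0,-0.25,0.27,-1,0,0,0,0,-0.25,0.27,-1]}}

```text
time: 10.63
ee_pos: [0.5119, -0.1575, 0.0701]
eef_rot: [0.846, 0.533, 0.001, -0.001]
ft_force: [-1.7, -0.3, -2.0]
width: 0.0091
grip_force: 25.0
```

>>> {"op": "drive_tool", "data": {"series": [0,0,0,0,0,0,0.4,0,0,0,0,0,0,0.4,0,0,0,0,0,0,0.4,0,0,0,0,0,0,0.4,0,0,0,0,0,0,0.4,0,0,0,0,0,0,0.4,0,0,0,0,0,0,0.4,0,0,0,0,0,0,0.4,0,0,0,0,0,0,0.4]}}

```text
time: 11.38
ee_pos: [0.5118, -0.1576, 0.0699]
eef_rot: [0.846, 0.533, 0.001, -0.001]
ft_force: [-0.4, -0.3, 0.3]
width: 0.0579
grip_force: 0.0
```

>>> {"op": "drive_tool", "data": {"series": [0,0,0,0,0,-0.4,0.4,0,0,0,0,0,-0.8,0.4,0,0,0,0,0,-1.4,0.4,0,0,0,0,0,-2,0.4,0,0,0,0,0,-2.5,0.4,0,0,0,0,0,-2.5,0.4,0,0,0,0,0,-2.5,0.4]}}

```text
time: 11.97
ee_pos: [0.5125, -0.1579, 0.1708]
eef_rot: [0.846, 0.533, 0.002, -0.001]
ft_force: [0.5, -0.4, -0.4]
width: 0.0609
grip_force: 0.0
```

```bash
python3 - <<'E'
from h import *
a=cv2.cvtColor(camera("scene"),cv2.COLOR_RGB2BGR)[140:280,190:420]
cv2.imwrite("pics/c8.png",cv2.convertScaleAbs(cv2.resize(a,None,fx=3.4,fy=3.4,interpolation=2),alpha=1.6))
s=telemetry.read_state(); print(s["time"],s["ft_force"])
E
```

```text
12.0167 [-1.23162346  0.89918083 -0.12203872]
```

View pics/c8.png

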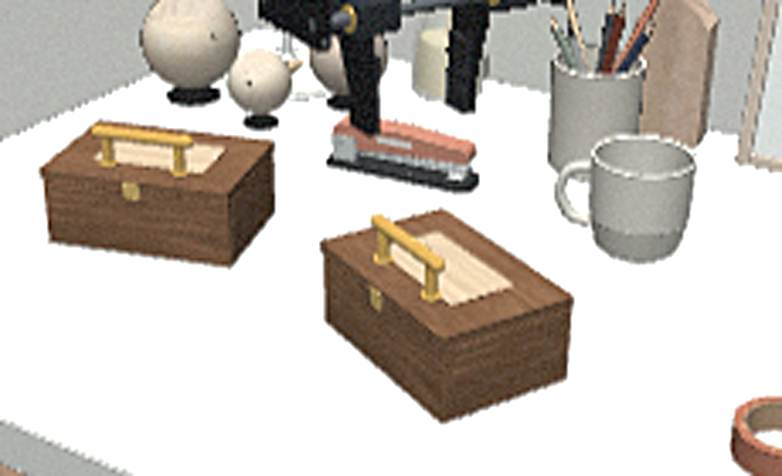

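Both boxes stand flat with their lids flush, and the gripper is clear of everything. I'll hand the job in.

```bash
python3 -c "
from bench import r
print(r.close_job())"
```

```text
the job is handed in; nothing more can be done
None
```

The right-hand box had the uncaught lid: it lifted freely, was pressed shut, and held when tugged until the box tipped up; the box is set down and released, and the job is handed in (no verdict came back). I judged the left-hand lid caught from the pictures and didn't tug it.

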